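# Clip the brush holder onto the dish rack and put the brush in it

### The job

Clip the white brush holder onto the free stretch of the dish rack's front top rail, with its cup on the outside of the rack, towards the robot: press it straight down, slowly, until both sprung arms have snapped under the tube and it sits fully home, but gently, with never more than about 2.5 kg of push, as the rack is springy on its feet. Then stand the round palm brush in the cup, bristles down, and let go, leaving everything else on the counter where it is.

Things in the scene. Friction and masses are not known exactly. Their poses are not given: they have to be found in the camera images.
- rack: the dish rack: steel wire frame, 380 x 280 mm, with plates (to 245 mm), a bowl, and a basket of cutlery (to 180 mm) on the front rail. Origin under its middle, 130 mm below the rail; x to its back, y along the front rail towards the basket, z up. On soft rubber feet: pressed, it dips and comes up again, up to 9 mm if lightly loaded, not at all if its load has squashed the feet, then it is hard.
- rail_free (a point): on the axis of the front top rail, half-way along its free stretch (free for 110 mm either way along the rack's y). The rail is a level steel tube, 16 mm in diameter, axis 121 to 130 mm above the counter. A thinner wire (8 mm) runs parallel to it, 43 mm below and 6 mm in front; the hung holder leans on it.
- holder: the clip-on brush holder, white plastic, about 100 g, upright on the counter. Origin: centre of the underside of its round cup (69 mm outside, 63 mm inside, rim 44 mm up). x points from the cup to the clip, y along the clip's bore, z up. Hung on the rail, its axes point as the rack's do. The fingers hold it by its tab (holder_grip).
- holder_grip (a point): centre of the holder's grip tab, which stands over the clip: 10 mm thick along the holder's x, 36 mm long along its y, 26 mm tall; the saddle's flat top lies 13 mm below this point. 28 mm straight above holder_clip; 82 mm above the counter at the start.
- holder_clip (a point): middle of the clip's bore axis, in the holder's frame at (60, 0, 54) mm; on the rail's axis when home. Open below: two sprung arms, 40 mm long along y, lips 4 mm below the axis, flared (3 mm off sideways is taken, at 10 N per mm). They touch the tube 10 mm above home; resistance grows to 13-22 N, drops as they snap past the widest point, rises as the saddle sits.
- holder_cup (a point): centre of the floor inside the holder's cup, where the brush stands; the cup's rim is 40 mm above it.
- brush: the palm brush: round, pale wood with short bristles below, 85 mm tall, 54 mm across at its widest, about 90 g, standing on its bristles. Origin: centre of its underside; z up.
- brush_knob (a point): centre of the brush's round knob, 31 mm in diameter and 20 mm tall there, 66 mm above the brush's underside.
- mug: bystander: white mug, 82 mm wide, 92 mm tall; origin at its underside
- espresso_cup: bystander: small blue cup with a handle, 62 mm wide, 56 mm tall; origin at its underside
- tumbler: bystander: clear plastic tumbler, 70 mm wide, 110 mm tall; origin at its underside
- dish_soap: bystander: green squeeze bottle of washing-up liquid, 68 mm wide, 200 mm tall; origin at its underside
- tea_jar: bystander: glass jar with a metal lid, 100 mm wide, 120 mm tall; origin at its underside
- long_brush: bystander: long-handled dish brush lying on the counter, 240 mm long; origin at its underside, on its length
- spray: bystander: white spray bottle, 84 mm wide, 228 mm tall; origin at its underside
Not all that is in view belongs to the job. What is shaped like the brush but orange or red is not meant.

How it is judged:
On the way, in this order (a step that is already met when the one before it is completed fails the run):
1. the holder is snapped fully home on the free stretch of the rail, cup outside (z of holder_clip in the frame of rail_free between -0.002 and 0.002 m and x of holder_clip in the frame of rail_free between -0.0025 and 0.0025 m and y of holder_clip in the frame of rail_free between -0.065 and 0.065 m and angle between the y axis of holder and the y axis of rack, either way round below 0.06 rad and angle between holder's own z axis and vertical below 0.12 rad and x of holder_cup in the frame of rail_free between -0.08 and -0.04 m), for 0.3 s.
2. the brush stands in the cup of the hung holder (all of step 1 and horizontal distance between brush and holder_cup below 0.016 m and z of brush in the frame of holder_cup between -0.004 and 0.006 m and angle between brush's own z axis and vertical below 0.25 rad), for 0.3 s.
At the end, for the whole second after the job is handed in: Clip bore on the rail's axis within 2 mm in height, 2.5 mm across, in the free stretch (65 mm either way of its middle); holder square to the rail (0.06 rad), upright (0.12 rad), cup outside; brush upright (0.25 rad) on the cup's floor (6 mm), within 16 mm of its centre; both at rest (all of step 2 and linear speed of each of holder, brush below 0.02 m/s); the robot touches nothing.
It fails at once if the holder is forced on the rack: the forces at all their points of contact, the clip's own pinch of about 15 to 30 N included, add up to more than 52 N (contact force between holder and rack above 52 N).
It fails at once if a bystander is moved by more than 25 mm (distance of any of mug, espresso_cup, tumbler, dish_soap, tea_jar, long_brush, spray from where it was at the start of the episode above 0.025 m).
It also fails if it takes over 69 s, if anything falls off the work surface, if the arm or the gripper's body presses on something with over 40 N, if the wrist force passes 120 N, or if a joint passes its speed limit or range.

### The arm

A 7-joint arm with a two-finger parallel gripper is mounted at the origin on the work surface. World frame = base frame: x ahead of the robot, y to its left, z up, the work surface at z = 0. Lengths are in m, angles in rad, forces in N, time in s.
With the tool pointing down it reaches from about 0.425 to 0.95 m from the base axis. Payload 4.7 kg.
Tool frame: the origin (TCP) lies between the finger pads; the fingertips stand 25 mm ahead of it and the grasp point (between the pads) lies 6 mm ahead of it; x points along the fingers, z is the direction in which the jaws open and shut, and the axes are right-handed (so a half turn about x gives the same grasp; the last joint's range is limited). The gripper opens to 85 mm and grips with 20 to 120 N. Pads are 22 mm wide; open, the fingers measure 114 mm over their backs; the gripper's body (76 mm by 85 mm) begins 54 mm behind the grasp point. The pads swing forward as they close: fully open they stand 13 mm farther back than shut.
Start: joints at [-1.143, 0.469, -0.049, 1.532, 0.024, 1.141, -0.082], TCP at [0.298, 0.606, 0.256] pointing down, gripper open.
Joint ranges: [-2.59, 2.59], [-0.33, 1.99], [-1.39, 1.29], [0.1, 2.45], [-1.04, 4.18], [0.21, 1.99], [-2.66, 2.66]. Speed limits (rad/s): [2.57, 2.57, 3.14, 3.14, 3.14, 3.14, 3.14].

### API

Orientations are given as a 3x3 rotation matrix whose columns are the frame's x, y, z axes.
In Python, from rig import * gives the robot as it stands. Calls block until the motion is done:
- movep(position, orientation): joint-space move of the TCP to a pose.
- move_l(position, attitude=None, feed=0.15, until_force=None): straight line of the TCP; attitude=None keeps the orientation; feed is the mean speed in m/s. With until_force (N) it stops when the force on the tool has changed by that much, and returns True; else False.
- move_joints(angles): joint-space move.
- command_gripper(opening, newtons=None): finger opening in m; newtons is the grip in N (None keeps the last); returns when the fingers have stopped.
- sleep(seconds).
- inverse_kinematics(position, orientation): joint angles nearest the present ones, or None.
- sense(): the state.
- camera(name): name is "side" or "top" or "wrist"; returns (picture, depth): 384x512x3 uint8, red, green, blue; 384x512 float32, m along the optical axis (not along the pixel's ray), 0 where there is no reading.
- camera_params(name): a dict with "K" (3x3 intrinsics, pixels), "position" and "rotation" of the camera in the world; the wrist camera has in their place "tool_from_camera" (4x4, takes a point from camera to tool coordinates, whose origin is the TCP and whose axes are the tool frame's). Camera axes: x right, y down, z forward; pixel columns grow to the right and rows downward; lengths in m; the calibration is good to about 2 mm. A picture is of the moment at which its call begins: read the wrist's pose just before it. camera_params takes no time and is no camera call.
A pose or a line that the arm cannot do raises Unreachable and nothing moves.
- finish_job(): hands the job in, once; it reports no verdict.
The state is a dict: "time_s": time; "joint_pos": joint angles; "qd": joint speeds; "joint_efforts": joint torques, N m; "position": TCP position; "tcp_rot": TCP orientation; "wrist_force": force on the tool from outside, world axes, zero at the start; "ft_torque": the same for the moment, N m; "finger_gap": finger opening in m.
Only numpy, scipy, OpenCV 4.12 (cv2) and the standard library are available. Lean on these libraries where they do the work, as an engineer would, in place of code of your own. Each camera call takes 0.05 s, during which the arm holds its last target. There are 200 camera calls.

## Working session

There is one attempt and no reset: what is moved stays moved. The work goes in short steps, each a Python script; the robot and the scene stay as the last script left them, time stands still between calls to the robot, and variables do not carry over. Pictures are saved under pics/ and viewed, about 8 in all and at most 12, crops included, and the job is handed in when it is done.

```bash
mkdir -p pics; ls; python3 - <<'E'
from rig import *
import cv2,numpy as np
for n in ("top","side"):
    p,d=camera(n); np.savez(f"{n}0.npz",p=p,d=d); cv2.imwrite(f"pics/{n}0.png",p[:,:,::-1])
    c=camera_params(n); print(n,c["K"],c["position"],c["rotation"])
print(camera_params("wrist")); s=sense(); print(s["time_s"],s["tcp_rot"])
E
```

```text
pics
top [[386.35623035   0.         251.93486524]
 [  0.         386.35623035 195.45327719]
 [  0.           0.           1.        ]] [ 0.36426965 -0.01613762  1.41316732] [[-0.01590776 -0.99183378  0.12654129]
 [-0.99955963  0.01260428 -0.02686392]
 [ 0.02504958 -0.12691291 -0.99159751]]
side [[439.87919903   0.         260.06944776]
 [  0.         439.87919903 195.64716513]
 [  0.           0.           1.        ]] [-0.16507521  0.71359812  1.38259524] [[-0.75057722 -0.50780959  0.42280405]
 [-0.66063296  0.59030873 -0.46378841]
 [-0.01406872 -0.62742731 -0.77854804]]
{'K': array([[319.61422304,   0.        , 256.56603263],
       [  0.        , 319.61422304, 191.69960519],
       [  0.        ,   0.        ,   1.        ]]), 'tool_from_camera': array([[-2.77312948e-04, -2.62814713e-01,  9.64846283e-01,
        -1.17271789e-01],
       [-3.05994933e-05, -9.64846317e-01, -2.62814731e-01,
         6.68210749e-02],
       [ 9.99999961e-01, -1.02405735e-04,  2.59522380e-04,
        -7.97720416e-04],
       [ 0.00000000e+00,  0.00000000e+00,  0.00000000e+00,
         1.00000000e+00]])}
0.1 [[-6.77653984e-04 -8.97507797e-01  4.40998067e-01]
 [-1.60345018e-03  4.40998577e-01  8.97506370e-01]
 [-9.99998485e-01 -9.89196630e-05 -1.73795348e-03]]
```

View pics/top0.png

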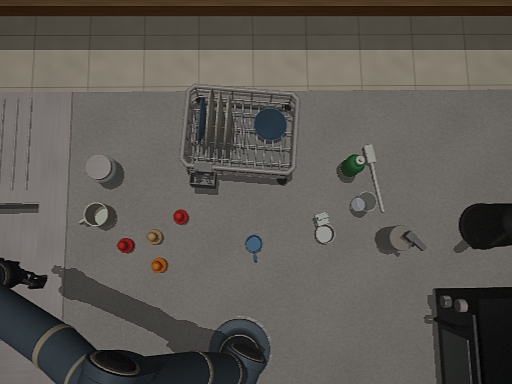

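View pics/side0.png

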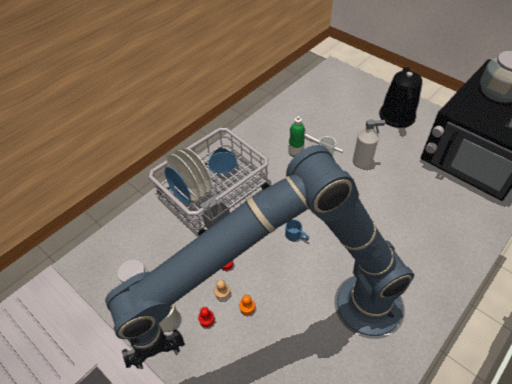

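The top view shows the rack at (183–298, 85–185), with its basket at (203,177), so the free rail runs to the right of that on the front. The holder is at (323,228) with its clip away from the robot, and the pale brush is at (155,237). The decoys are red and orange. Next I'll get rough positions, then look from close by with the wrist camera.

```bash
cat > h.py <<'E'
from rig import *
import cv2,numpy as np
def ray(cam,u,v,z,pose=None):
    """pixel -> world point on plane z; cam = params; pose=(pos,rot) of tool for wrist"""
    K=cam["K"]; d=np.linalg.solve(K,[u,v,1.])
    if pose is None: R,o=cam["rotation"],cam["position"]
    else:
        T=cam["tool_from_camera"]; R=pose[1]@T[:3,:3]; o=pose[0]+pose[1]@T[:3,3]
    d=R@d; return o+d*(z-o[2])/d[2]
def down(yaw,):
    """tool x down, tool z (jaws) at angle yaw from world x"""
    z=np.array([np.cos(yaw),np.sin(yaw),0]); x=np.array([0,0,-1.]); return np.column_stack([x,np.cross(z,x),z])
def snap(name,n="wrist"):
    s=sense(); pose=(np.array(s["position"]),np.array(s["tcp_rot"])); p,d=camera(n)
    np.savez(name+".npz",p=p,d=d,pos=pose[0],rot=pose[1]); cv2.imwrite(f"pics/{name}.png",p[:,:,::-1]); return p,d,pose
E
python3 - <<'E'
from h import *
c=camera_params("top")
for n,u,v,z in [("holdercup",323.5,234,.044),("clip",322,218,.08),("brush knob",155,237,.07),("railL",216,172,.126),("railR",293,176,.126),("mug",96,214,.09),("tumb",365,202,.1),("spray",400,235,.2)]: print(n,ray(c,u,v,z).round(3))
p=np.load("top0.npz")["p"]
cv2.imwrite("pics/topcrop.png",cv2.resize(p[80:260,110:410],None,fx=2.66,fy=2.66,interpolation=cv2.INTER_CUBIC)[:,:,::-1])
E
```

```text
holdercup [ 0.398 -0.305  0.044]
clip [ 0.452 -0.294  0.08 ]
brush knob [0.396 0.283 0.07 ]
railL [0.61  0.069 0.126]
railR [ 0.593 -0.191  0.126]
mug [0.476 0.479 0.09 ]
tumb [ 0.504 -0.441  0.1  ]
spray [ 0.387 -0.514  0.2  ]
```

View pics/topcrop.png

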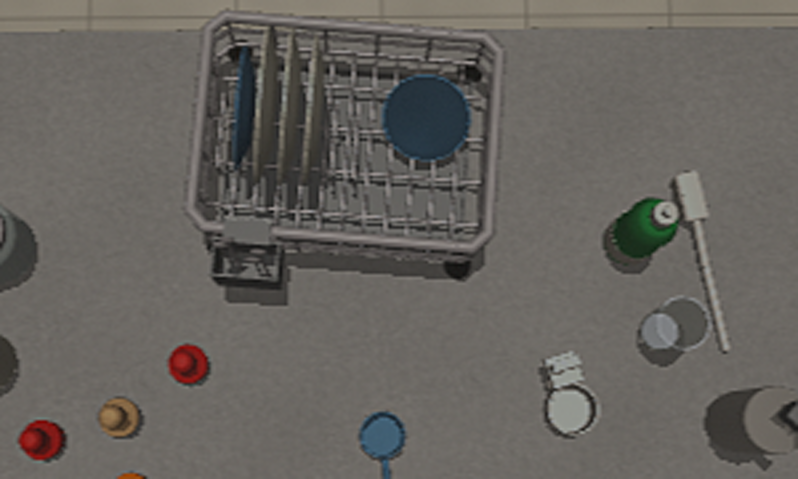

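```bash
python3 - <<'E'
from h import *
def t(): return round(sense()["time_s"],1)
R=down(-0.065)
command_gripper(0.05)
movep([0.40,0.28,0.32],R); print(t()); snap("wb")
movep([0.58,-0.06,0.36],R); print(t()); snap("wr")
R=down(0.15); movep([0.44,-0.29,0.25],R); print(t()); snap("wh")
print(sense()["joint_pos"],sense()["finger_gap"])
a=[cv2.imread(f"pics/{n}.png") for n in("wb","wr","wh")]
cv2.imwrite("pics/m.png",np.vstack([np.hstack([cv2.resize(x,(400,300)) for x in a[:2]]),np.hstack([cv2.resize(a[2],(400,300)),np.zeros((300,400,3),np.uint8)])]))
E
```

```text
1.9
3.3
4.5
[-0.11036496  0.27679175  0.74652535  1.92159134 -0.21975323  1.02422861
  0.88531071] 0.050140493398977054
```

View pics/m.png

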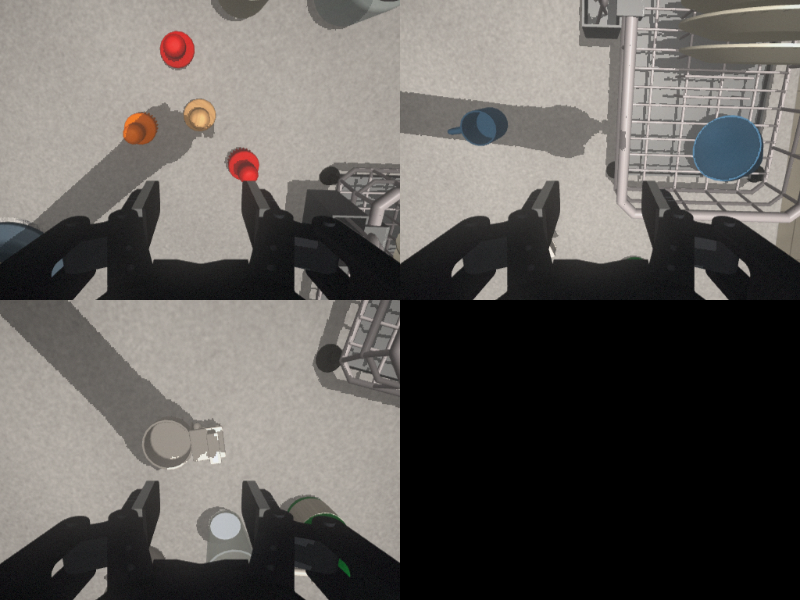

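The wrist views, in full-resolution pixels:
- **Brush:** about (255,150).
- **Front rail:** vertical at u≈288 (the left rail in that view), with the basket at the top.
- **Holder:** cup at about (211,183), tab at about (265,183).

I'll measure these from the depth clouds.

```bash
cat >> h.py <<'E'
def cloud(name):
    f=np.load(name+".npz"); c=camera_params("wrist"); K,T=c["K"],c["tool_from_camera"]; d=f["d"]
    v,u=np.indices(d.shape); P=np.stack([(u-K[0,2])*d/K[0,0],(v-K[1,2])*d/K[1,1],d],-1)
    P=P@T[:3,:3].T+T[:3,3]; P=P@f["rot"].T+f["pos"]; P[d==0]=np.nan; return P
E
python3 - <<'E'
from h import *
P=cloud("wh").reshape(-1,3); 
roi=(abs(P[:,0]-.43)<.09)&(abs(P[:,1]+.30)<.07)
print("floor",np.nanmedian(P[roi&(P[:,2]<.012),2]))
for lo,hi in [(.035,.05),(.05,.065),(.065,.078),(.085,.105)]:
    q=P[roi&(P[:,2]>lo)&(P[:,2]<hi)]
    if len(q)<5: print(lo,len(q)); continue
    r=cv2.minAreaRect((q[:,:2]*1000).astype(np.float32)); print(lo,len(q),np.median(q,0).round(4),r)
q=P[roi&(P[:,2]>.040)&(P[:,2]<.048)&(P[:,0]<.44)]
print("rim circle",cv2.minEnclosingCircle((q[:,:2]*1000).astype(np.float32)))
P=cloud("wb").reshape(-1,3); roi=(abs(P[:,0]-.396)<.04)&(abs(P[:,1]-.283)<.04)
q=P[roi&(P[:,2]>.05)]; print("knob",len(q),cv2.minEnclosingCircle((q[:,:2]*1000).astype(np.float32)),np.nanmax(q[:,2]), np.nanmedian(P[roi&(P[:,2]<.012),2]))
q=P[roi&(P[:,2]>.012)&(P[:,2]<.05)]; print("body",len(q),cv2.minEnclosingCircle((q[:,:2]*1000).astype(np.float32)))
P=cloud("wr").reshape(-1,3); roi=(P[:,1]<.02)&(P[:,1]>-.2)&(abs(P[:,0]-.6)<.03)&(P[:,2]>.11)&(P[:,2]<.15)
print("floor",np.nanmedian(P[(P[:,2]<.012),2]))
for y in np.arange(-.18,.08,.02):
    q=P[(abs(P[:,1]-y)<.01)&(abs(P[:,0]-.6)<.035)&(P[:,2]>.115)&(P[:,2]<.15)]
    print(round(y,2),len(q), q[:,0].min().round(4),q[:,0].max().round(4),np.percentile(q[:,2],95).round(4)) if len(q) else 0
E
```

```text
floor -0.0002504008118828227
0.035 756 [ 0.3953 -0.3188  0.043 ] ((416.4411926269531, -309.5842590332031), (101.98770141601562, 68.19029235839844), 4.392993927001953)
0.05 39 [ 0.4438 -0.278   0.0561] ((444.3520202636719, -277.5391845703125), (39.07013702392578, 2.165454626083374), 16.87129783630371)
0.065 1202 [ 0.4445 -0.2941  0.0685] ((450.49603271484375, -295.3381042480469), (41.00619888305664, 39.87522506713867), 16.98381805419922)
0.085 589 [ 0.4563 -0.2926  0.0945] ((456.70684814453125, -293.47021484375), (12.862472534179688, 35.897159576416016), 17.027849197387695)
rim circle ((405.9874267578125, -305.3509216308594), 42.853668212890625)
knob 23830 ((395.964111328125, 284.9871826171875), 40.4608154296875) 0.39354839349728316 -0.00040261487859327705
body 765 ((398.0458679199219, 295.8359069824219), 26.351064682006836)
floor -0.0002564693529012452
-0.18 306 0.5966 0.6339 0.1358
-0.16 219 0.5966 0.6147 0.1359
-0.14 219 0.5987 0.6146 0.136
-0.12 231 0.5997 0.6165 0.1359
-0.1 233 0.6018 0.6182 0.1361
-0.08 251 0.6037 0.6199 0.136
-0.06 263 0.6055 0.6216 0.136
-0.04 276 0.6075 0.6248 0.1358
-0.02 284 0.6094 0.6261 0.136
-0.0 299 0.6113 0.6278 0.1359
0.02 313 0.6132 0.6294 0.136
0.04 328 0.615 0.6321 0.1361
0.06 350 0.6167 0.6335 0.136
```

```bash
python3 - <<'E'
from h import *
P=cloud("wr").reshape(-1,3)
m=(P[:,1]>-.13)&(P[:,1]<.04)&(abs(P[:,0]-.612)<.025)&(P[:,2]>.129)&(P[:,2]<.138); q=P[m]
a,b=np.polyfit(q[:,1],q[:,0],1); print("rail x=%.4f y+%.4f"%(a,b),len(q),np.percentile(q[:,2],[50,90,99]))
e=q[:,0]-a*q[:,1]-b; print("resid",np.percentile(e,[1,50,99]), "mid of extremes",(np.percentile(e,1)+np.percentile(e,99))/2)
pl=P[(P[:,2]>.17)&(P[:,2]<.26)&(P[:,0]>.5)&(P[:,0]<.8)&(P[:,1]>-.25)]; print("plates",len(pl),np.percentile(pl[:,0],2),np.percentile(pl[:,1],[.5,2,10]))
bk=P[(P[:,0]<.59)&(P[:,0]>.52)&(P[:,2]>.06)&(P[:,2]<.2)]; print("basket min y",np.percentile(bk[:,1],[1,5]))
en=P[(P[:,2]>.12)&(P[:,2]<.14)&(abs(P[:,0]-.6)<.1)]; print("rail end y",np.percentile(en[:,1],[.2,1]))
P=cloud("wh").reshape(-1,3); q=P[(P[:,2]>.0925)&(P[:,2]<.097)&(abs(P[:,0]-.456)<.04)&(abs(P[:,1]+.293)<.04)]
print("tab",cv2.minAreaRect((q[:,:2]*1000).astype(np.float32)),q.mean(0))
rim=P[(P[:,2]>.040)&(P[:,2]<.0455)&(P[:,0]<.425)&(P[:,0]>.34)&(abs(P[:,1]+.31)<.05)]
A=np.c_[2*rim[:,:2],np.ones(len(rim))]; s=np.linalg.lstsq(A,(rim[:,:2]**2).sum(1),rcond=None)[0]; print("rim",s[:2],np.sqrt(s[2]+s[:2]@s[:2]))
r=.297; t=np.array([.4565,-.2935]); R=down(r)
movep([*t,.16],R); move_l([*t,.097],feed=.06); 
command_gripper(0.0,80); s=sense(); print(s["time_s"],s["finger_gap"],s["wrist_force"],s["position"])
snap("wg")
E
```

```text
rail x=0.0925 y+0.6192 2246 [0.13421101 0.13566079 0.13661798]
resid [-0.00722166 -0.00011658  0.00799222] mid of extremes 0.00038527758913732297
plates 6729 0.6962509853749468 [0.01638274 0.01822683 0.023288  ]
basket min y [0.07486266 0.07512006]
rail end y [-0.196891   -0.19213485]
tab ((456.7176513671875, -293.50555419921875), (12.862472534179688, 35.823272705078125), 17.027849197387695) [ 0.45654406 -0.29307978  0.09451761]
rim [ 0.39944922 -0.31081605] 0.03263136353424201
6.6667 0.008550445878814128 [0.40735307 0.85371267 3.76326351] [ 0.45690796 -0.29358088  0.09744031]
```

View pics/wg.png

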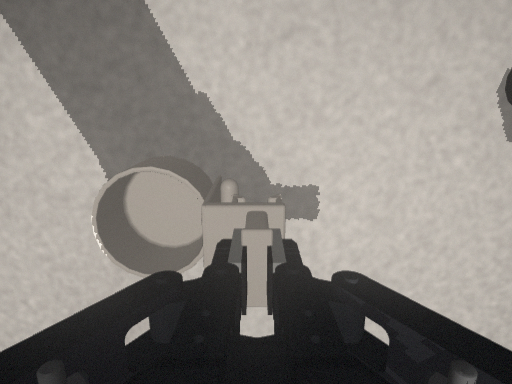

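```bash
python3 - <<'E'
from h import *
f=np.load("wg.npz"); P=cloud("wg").reshape(-1,3)
rim=P[(P[:,2]>.040)&(P[:,2]<.0455)&(P[:,0]<.425)&(P[:,0]>.34)&(abs(P[:,1]+.31)<.05)]
T=(rim-f["pos"])@f["rot"]; T=T[T[:,2]<-.035]
A=np.c_[2*T[:,1:],np.ones(len(T))]; s=np.linalg.lstsq(A,(T[:,1:]**2).sum(1),rcond=None)[0]; print("rim in tool y,z",s[:2],len(T),np.sqrt(s[2]+s[:2]@s[:2]))
p=f["pos"]; yaw=-.0922; R=down(yaw)
move_l([p[0],p[1],.16],feed=.1); movep([p[0],p[1],.31],down(.297))
movep([.6141,-.06,.31],R); sleep(.3); snap("wr2"); st=sense(); print(st["time_s"],st["finger_gap"],st["wrist_force"],st["position"])
P=cloud("wr2").reshape(-1,3); T=(P-st["position"])@np.array(st["tcp_rot"])
m=(P[:,2]>.1285)&(P[:,2]<.138)&(abs(T[:,2])<.02)&(T[:,1]>-.12)&(T[:,1]<.09)
q=T[m]
for lo in np.arange(-.12,.09,.015):
    k=q[(q[:,1]>lo)&(q[:,1]<lo+.015)]
    if len(k)>30: print(round(lo,3),len(k),np.percentile(k[:,2],[2,50,98]).round(4),np.percentile(st["position"][2]-k[:,0],[50,90,98]).round(4))
E
```

```text
rim in tool y,z [ 0.00036635 -0.06061616] 1636 0.03249287601421095
9.5917 0.008359276896095566 [ 0.38132834  0.82695767 -1.25854133] [ 0.61384793 -0.06085313  0.31021391]
-0.03 146 [-0.007   0.0002  0.0075] [0.1342 0.1358 0.1362]
-0.015 245 [-0.0069 -0.0002  0.0074] [0.134  0.1358 0.1364]
0.0 248 [-0.0068  0.0007  0.0073] [0.1342 0.1357 0.1364]
0.015 263 [-0.0068 -0.0002  0.0072] [0.1342 0.1359 0.1365]
0.03 281 [-0.0076 -0.0002  0.008 ] [0.1343 0.1358 0.1362]
0.045 301 [-0.0075 -0.0002  0.008 ] [0.134  0.1356 0.1361]
0.06 323 [-0.0074 -0.0002  0.0079] [0.1341 0.1355 0.1363]
0.075 322 [-0.0073  0.0002  0.0078] [0.134  0.1356 0.1363]
```

View pics/wr2.png

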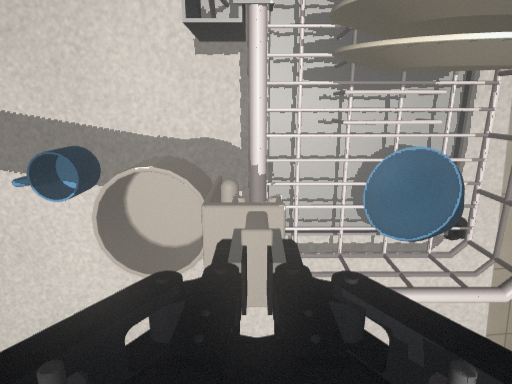

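The holder is held square, with the rail centred under the clip within 1 mm. Next I'll press it on, watching the force.

```bash
python3 - <<'E'
from h import *
s=sense(); yaw=-.0922; R=down(yaw); xy=np.array(s["position"][:2])+.0006*np.array([np.cos(yaw),np.sin(yaw)])
move_l([*xy,.20],R,feed=.08); sleep(.3)
f0=np.array(sense()["wrist_force"]); print(f0.round(2))
print("early",move_l([*xy,.186],feed=.02,until_force=4))
z=sense()["position"][2]; log=[]; peak=0; snapped=False; dropmin=99
while z>.158:
    z-=.0005; move_l([*xy,z],feed=.006); s=sense(); f=np.array(s["wrist_force"])-f0; push=f[2]
    log.append((z,s["position"][2],*f,s["finger_gap"]))
    if not snapped:
        peak=max(peak,push)
        if peak>8 and push<peak-4: snapped=True; print("SNAP",z,peak,push); dropmin=push
    else:
        dropmin=min(dropmin,push)
        if push>dropmin+7 and push>10: print("seated"); break
    if push>25.5: print("LIMIT"); break
for l in log: print(*(round(float(v),4) if i in(0,1) else round(float(v),2) for i,v in enumerate(l[:5])))
print(sense()["time_s"],sense()["finger_gap"],sense()["ft_torque"])
E
```

```text
[-0.1  -0.03 -1.93]
early False
SNAP 0.16808646607494632 22.355710406619544 15.887843432252177
seated
0.1856 0.1857 0.81 -0.4 0.28
0.1851 0.1851 -0.36 -0.67 0.71
0.1846 0.1845 0.0 -0.23 0.45
0.1841 0.184 -0.27 0.04 1.2
0.1836 0.1836 0.06 0.19 1.14
0.1831 0.183 0.51 -0.46 -0.05
0.1826 0.1826 0.07 0.42 0.01
0.1821 0.1821 0.15 0.68 0.8
0.1816 0.1816 0.94 -0.47 2.27
0.1811 0.1812 0.65 -0.05 1.2
0.1806 0.1807 1.43 0.66 1.11
0.1801 0.1802 1.5 -0.48 2.05
0.1796 0.1797 1.09 -0.15 2.41
0.1791 0.1793 2.09 0.64 3.52
0.1786 0.1788 2.11 -0.33 4.19
0.1781 0.1782 2.42 -0.61 4.93
0.1776 0.1777 1.72 -0.09 5.98
0.1771 0.1773 2.51 -0.35 6.24
0.1766 0.1768 2.37 -0.62 6.93
0.1761 0.1764 0.86 0.87 7.65
0.1756 0.176 2.87 -0.87 8.12
0.1751 0.1756 1.19 0.01 9.86
0.1746 0.1752 1.0 -0.35 10.17
0.1741 0.1748 1.15 0.47 11.12
0.1736 0.1744 0.83 0.29 10.28
0.1731 0.1741 1.36 1.0 12.0
0.1726 0.174 -0.13 1.09 13.32
0.1721 0.1738 -1.5 1.02 14.34
0.1716 0.1736 -0.22 1.22 17.25
0.1711 0.1734 -1.63 1.26 18.91
0.1706 0.1732 -1.75 0.13 19.54
0.1701 0.1729 -2.39 1.04 22.32
0.1696 0.1724 -3.21 0.95 21.47
0.1691 0.172 -2.55 1.36 22.36
0.1686 0.1714 -1.98 0.4 21.73
0.1681 0.1702 -0.22 0.3 15.89
0.1676 0.1694 -0.63 0.1 16.21
0.1671 0.1678 1.57 -1.15 6.97
0.1666 0.1667 1.29 0.47 7.85
0.1661 0.1663 1.01 -0.36 8.39
0.1656 0.1659 1.8 -0.84 8.23
0.1651 0.1655 0.87 -0.31 9.73
0.1646 0.1651 0.3 -0.31 9.56
0.1641 0.1647 0.61 -1.38 9.95
0.1636 0.1643 0.53 0.24 9.8
0.1631 0.1643 0.46 -0.22 14.21
23.7667 0.008463399763439483 [ 0.01835913  0.05494037 -0.00096764]
```

```bash
python3 - <<'E'
from h import *
s=sense(); xy=s["position"][:2]; xy=np.array([.6141+.0003,-.0609]); z=.16309; xy=np.array(s["position"][:2])
def rd():
    s=sense(); print(round(z,4),s["position"][2].round(4),(np.array(s["wrist_force"])-[-.1,-.03,-1.93]).round(1)); return s["wrist_force"][2]+1.93
for i in range(4):
    z-=.0005; move_l([*xy,z],feed=.006)
    if rd()>19: break
print("relax")
while z<.174:
    z+=.001; move_l([*xy,z],feed=.012)
    if rd()<1: break
print(sense()["time_s"])
E
```

```text
0.1626 0.1643 [-1.5  0.5 17.9]
0.1621 0.1643 [-3.   1.1 19.7]
relax
0.1631 0.1643 [ 0.2  0.7 13.8]
0.1641 0.1648 [-0.1  0.4 10.5]
0.1651 0.1655 [1.3 0.  8.9]
0.1661 0.1663 [1.6 0.5 8.8]
0.1671 0.1671 [ 2.1 -0.4  7.7]
0.1681 0.168 [ 2.7 -0.9  5.3]
0.1691 0.1689 [3.3 0.6 3.9]
0.1701 0.17 [ 3.5 -1.   2.6]
0.1711 0.171 [ 3.3 -0.5  1.6]
0.1721 0.172 [ 4.6 -1.2 -0.5]
26.7667
```

The zero-force height (0.1718) matches the predicted home height (0.1714), and the snap was clear. I'll release, back off and check by depth.

```bash
python3 - <<'E'
from h import *
command_gripper(0.04); s=sense(); p=np.array(s["position"]); print((np.array(s["wrist_force"])).round(1),s["finger_gap"])
move_l([p[0],p[1],.24],feed=.1); movep([p[0]-.03,p[1]-.02,.33],down(-.0922)); sleep(.2); snap("wc"); print(sense()["time_s"])
P=cloud("wc").reshape(-1,3); a=-.0922; ex=np.array([np.cos(a),np.sin(a)]); ey=np.array([-ex[1],ex[0]])
c=np.array([.6142,-.0609]); X=(P[:,:2]-c)@ex; Y=(P[:,:2]-c)@ey; Z=P[:,2]
def rep(n,m): print(n,m.sum(),*[np.percentile(v[m],[2,50,98]).round(4) for v in (X,Y,Z)])
rep("tab",(abs(X)<.02)&(abs(Y)<.03)&(Z>.16)&(Z<.18))
rep("saddle",(abs(X)<.03)&(abs(Y)<.03)&(Z>.138)&(Z<.148))
rep("rail",(abs(X)<.012)&(abs(Y-.06)<.03)&(Z>.12)&(Z<.142))
m=(Z>.112)&(Z<.123)&(X<-.02)&(X>-.12)&(abs(Y)<.05); rep("rim",m)
A=np.c_[2*X[m],2*Y[m],np.ones(m.sum())]; s=np.linalg.lstsq(A,X[m]**2+Y[m]**2,rcond=None)[0]; print(s[:2],np.sqrt(s[2]+s[:2]@s[:2]))
q=np.c_[X,Y][(abs(X)<.02)&(abs(Y)<.03)&(Z>.167)&(Z<.18)]; print(cv2.minAreaRect((q*1000).astype(np.float32)))
m=(abs(X+.06)<.022)&(abs(Y)<.022)&(Z>.05)&(Z<.1); rep("floor",m); A=np.c_[X[m],Y[m],np.ones(m.sum())]; print("floor tilt",np.linalg.lstsq(A,Z[m],rcond=None)[0][:2])
E
```

```text
[ 0.5 -0.5 -0.5] 0.03988215504819079
28.725
tab 614 [-0.0069 -0.0008  0.0054] [-0.0179 -0.0001  0.0171] [0.1655 0.1673 0.1686]
saddle 1209 [-0.0265 -0.0132  0.0129] [-0.0198  0.0014  0.0192] [0.1397 0.1412 0.1428]
rail 1135 [-0.0077 -0.0007  0.0073] [0.0318 0.0616 0.089 ] [0.1278 0.1333 0.1355]
rim 626 [-0.0931 -0.0613 -0.0274] [-0.0332 -0.0001  0.0329] [0.1127 0.1155 0.1171]
[-0.05994666 -0.00034001] 0.03262811144624728
((-0.667752742767334, -0.5014171600341797), (35.50379180908203, 12.817728042602539), 89.59174346923828)
floor 1454 [-0.0812 -0.0603 -0.0388] [-0.021   0.0002  0.0216] [0.0742 0.0758 0.0773]
floor tilt [0.00995461 0.00044044]
```

View pics/wc.png

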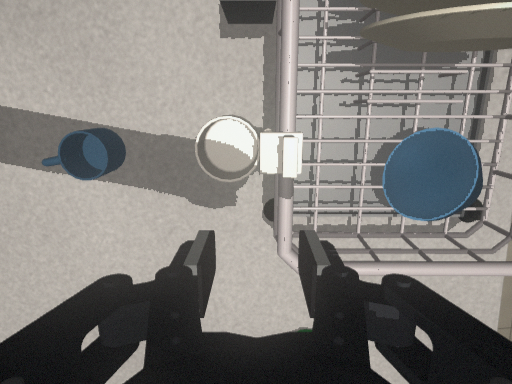

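The holder is home: tab centred, clip within about 0.5 mm of the rail, tilt about 0.01 rad, cup 60 mm outside. Next, the brush.

```bash
python3 - <<'E'
from h import *
P=cloud("wb").reshape(-1,3); P=P[(abs(P[:,0]-.396)<.045)&(abs(P[:,1]-.283)<.045)&(P[:,2]>.008)&(P[:,2]<.1)]
q=P[P[:,2]>.055]; k,r=cv2.minEnclosingCircle((q[:,:2]*1000).astype(np.float32)); print("knob",len(q),k,r,q[:,2].max())
k=np.array(k)/1000
rr=np.hypot(*(P[:,:2]-k).T)
for lo in (.012,.016,.02,.024): 
    m=(rr>lo)&(rr<lo+.004); print(lo,m.sum(),np.percentile(P[m,2],[50,97]).round(3))
b=P[P[:,2]<.05]; print("body",cv2.minEnclosingCircle((b[:,:2]*1000).astype(np.float32)))
for yw in (np.pi/2-.0922,-np.pi/2-.0922): print(yw,inverse_kinematics([*k,.077],down(yw)),inverse_kinematics([.5545,-.055,.155],down(yw)))
print(sense()["joint_pos"])
f=np.load("wb.npz"); print(f["pos"])
E
```

```text
knob 578 (397.9499206542969, 295.8581848144531) 15.181007385253906 0.08684104838415682
0.012 290 [0.076 0.08 ]
0.016 182 [0.036 0.038]
0.02 306 [0.034 0.036]
0.024 214 [0.032 0.034]
body ((398.1436462402344, 295.67364501953125), 26.351102828979492)
1.4785963267948965 [-1.05118155  0.45109752  0.41002412  2.13022345 -0.30573539  0.61550211
  1.05251518] [-0.26598714  0.40423966  0.37034188  1.93680921 -0.19329397  0.83467689
  1.6861471 ]
-1.6629963267948966 [-1.33165983  0.54497714  0.79246537  2.14429065 -0.61656447  0.69241528
 -1.78080129] [-0.6872778   0.56261355  0.98114898  1.95799352 -0.58368756  0.93472192
 -1.07480036]
[-0.51196906  0.32598406  0.75637285  1.681004   -0.23428667  1.23122626
  0.20609554]
[0.39962227 0.28144914 0.31992484]
```

```bash
python3 - <<'E'
from h import *
R=down(np.pi/2-.0922); k=[.398,.2957]; cup=[.5542,-.0554]
command_gripper(.055); movep([*k,.28],R); movep([*k,.12],R); move_l([*k,.073],feed=.06)
command_gripper(0.0,40); s=sense(); print(s["finger_gap"],s["position"],s["time_s"])
move_l([*k,.13],feed=.1); movep([*k,.30],R); movep([*cup,.30],R); move_l([*cup,.215],feed=.1); sleep(.2); s=sense(); print(s["finger_gap"],s["position"],s["time_s"]); snap("wp"); 
P=cloud("wp").reshape(-1,3); T=(P-s["position"])@np.array(s["tcp_rot"])
m=(P[:,2]>.115)&(P[:,2]<.185)&(np.hypot(T[:,1],T[:,2])<.035); 
b=T[m]; print("brush body in tool y,z",m.sum(),cv2.minEnclosingCircle((b[:,1:]*1000).astype(np.float32)))
E
```

```text
0.02890702616674245 [0.39823297 0.29580914 0.07354393] 32.55
0.028992784007606624 [ 0.55453016 -0.0554489   0.21557893] 36.6167
brush body in tool y,z 4178 ((0.8600326180458069, -0.7336148023605347), 34.0915641784668)
```

View pics/wp.png

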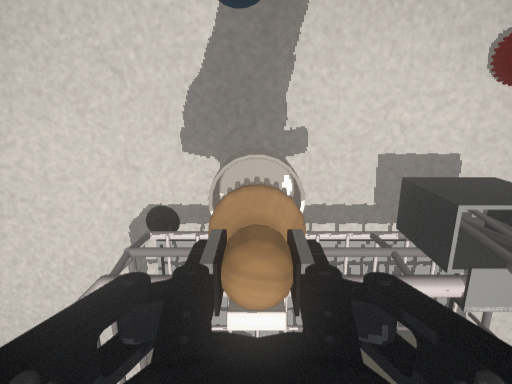

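The brush is held straight and is centred on the cup (brush column 257, cup 257). Now I'll lower it.

```bash
python3 - <<'E'
from h import *
cup=[.5542,-.0554]; f0=np.array(sense()["wrist_force"])
def rd(): s=sense(); print(s["position"].round(4),(np.array(s["wrist_force"])-f0).round(1),round(s["time_s"],1)); return s
print(move_l([*cup,.165],feed=.04,until_force=4)); rd()
print(move_l([*cup,.1485],feed=.015,until_force=3)); s=rd(); np.save("zrel.npy",s["position"])
E
```

```text
False
[ 0.5544 -0.0554  0.1653] [ 1.   0.4 -0.6] 38.1
False
[ 0.5544 -0.0554  0.1486] [1.5 0.8 0.7] 39.3
```

```bash
python3 - <<'E'
from h import *
cup=[.5542,-.0554]; R=down(np.pi/2-.0922)
command_gripper(.05); move_l([*cup,.25],feed=.08); movep([.50,-.05,.33],R); sleep(.3); snap("wf"); print(sense()["time_s"])
P=cloud("wf").reshape(-1,3); a=-.0922; ex=np.array([np.cos(a),np.sin(a)]); ey=np.array([-ex[1],ex[0]])
c=np.array([.6142,-.0609]); X=(P[:,:2]-c)@ex; Y=(P[:,:2]-c)@ey; Z=P[:,2]
def rep(n,m): print(n,m.sum(),*[np.percentile(v[m],[2,50,98]).round(4) for v in (X,Y,Z)])
rep("tab",(abs(X)<.02)&(abs(Y)<.03)&(Z>.155)&(Z<.18))
rep("saddle",(abs(X)<.014)&(abs(Y)<.03)&(Z>.138)&(Z<.148))
rep("rail",(abs(X)<.012)&(abs(abs(Y)-.045)<.02)&(Z>.12)&(Z<.142))
m=(abs(X+.06)<.03)&(abs(Y)<.03)&(Z>.14)&(Z<.18); rep("knob",m)
print(cv2.minEnclosingCircle((np.c_[X,Y][m]*1000).astype(np.float32)))
m=(abs(Z-.1155)<.003)&(X<-.02)&(X>-.12)&(abs(Y)<.045)&(np.hypot(X+.06,Y)>.029);A=np.c_[2*X[m],2*Y[m],np.ones(m.sum())]; s=np.linalg.lstsq(A,X[m]**2+Y[m]**2,rcond=None)[0]; print("rim",s[:2],np.sqrt(s[2]+s[:2]@s[:2]))
E
```

```text
41.8917
tab 575 [-0.0088 -0.0046  0.0036] [-0.0179 -0.0009  0.0163] [0.1559 0.1666 0.1682]
saddle 403 [-0.0138 -0.0078  0.0014] [-0.0203 -0.001   0.0182] [0.1392 0.1407 0.1475]
rail 917 [-0.0084 -0.0036  0.0065] [-0.0575 -0.0251  0.0565] [0.1253 0.1325 0.1349]
knob 740 [-0.0774 -0.0668 -0.0519] [-0.0139 -0.0009  0.0129] [0.1423 0.1549 0.1584]
((-63.26371383666992, -0.8071156740188599), 15.329610824584961)
rim [-0.05916126 -0.00080032] 0.0326965087297794
```

View pics/wf.png

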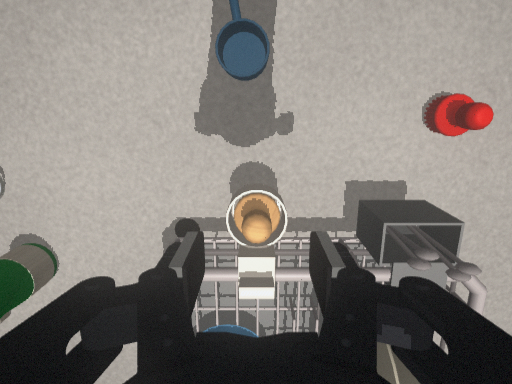

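```bash
python3 -c "
from rig import *
print(sense()['time_s']); finish_job()"
```

```text
41.8917
the job is handed in; nothing more can be done
```

I clipped the holder onto the free stretch of the front rail, stood the pale wooden brush in its cup and let go. The job was handed in at 41.9 s; no verdict is reported.

**Pressing on:**
- The push peaked at about 22 N, then fell to about 7 N as the arms snapped under the tube. I then pressed to just under 20 N to seat it.
- The rack dipped about 7 mm and bottomed out on its feet, so that final push doesn't by itself prove the saddle is home. The better evidence is that the zero-force height afterwards (0.1718 m) matched the predicted home height (0.1714 m).
- The contact force between holder and rack can't be measured directly. I only watched the wrist force.

**Last checks:**
- **Clip:** by depth, it sat within about 0.5 mm of the rail's height and 1 mm across. Tilt was about 0.01 rad, measured before the brush went in.
- **Cup:** it is on the outside of the rack, about 60 mm in front of the rail.
- **Position along the rail:** I estimated the middle of the free stretch from the basket edge and the rack's corner. The holder should be within about 25 mm of it, against the 65 mm allowed.
- **Brush:** it stands inside the cup, and its top is within about 2 mm of the height expected for resting on the floor.

**Disagreements:** the last view put the knob about 4 mm nearer the robot than the cup's centre, and the tab about 4 mm nearer the robot than before. I put both down to that camera seeing only their near sides; the cup rim read 59 mm, in line with the earlier 60 mm. I didn't measure the bystanders again, but the arm went nowhere near them and no unexpected force showed.

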